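Hold sprung tweezers at the marked tip gap over a line plate

ROBOT

A 6-joint arm with a two-finger parallel gripper is mounted at the origin on the work surface. World frame = base frame: x ahead of the robot, y to its left, z up, the work surface at z = 0. Lengths are in mm, angles in rad, forces in N, time in s.
With the tool pointing down it reaches from about 325 to 900 mm from the base axis. Payload 6.1 kg.
Tool frame: the origin (TCP) lies at the very end of the fingers, on their centre line; the grasp point (between the pads) lies 19 mm behind it; z points along the fingers, y is the line along which they close (so a half turn about z gives the same grasp; the last joint's range is limited). The gripper opens to 85 mm and grips with 20 to 120 N. Pads are 22 mm wide; open, the fingers measure 114 mm over their backs; the gripper's body (76 mm by 85 mm) begins 54 mm behind the grasp point. The pads swing forward as they close: fully open they stand 13 mm farther back than shut.
Start: joints at [1, 0.22, 1.526, -0, 1.395, -0.126], TCP at [268.921, 564.179, 231.3] pointing down, gripper open.
Joint ranges: [-2.98, 2.98], [-0.91, 2.08], [0.09, 2.57], [-1.24, 4.39], [0.2, 2.65], [-2.68, 2.68]. Speed limits (rad/s): [2.57, 2.57, 3.01, 3.14, 3.14, 3.14].

INTERFACE

Orientations are given as a unit quaternion [w, x, y, z].
In Python, from bench import monitor, viewer, sign_off gives the robot as it stands. The module is installed in compiled form; this text tells all that it offers.
- The arm moves only by the tool apply_moves, never from a script. Its argument "increments" is a list that holds one entry, the list of rows, each a list of 7 numbers: the shift along the tool's x, y, z in mm, then the turn, a rotation vector about the tool's x, y, z in rad, then the closure in counts, from 0 (fully open) to 255 (shut). In form: [[[x, y, z, rx, ry, rz, claw], ...]]. A call has 1 to 10 rows; each row is the pose to reach, as a shift and turn from the pose commanded when the call began, along the tool's axes at that moment; what a row does not reach only later rows make up. A row lasts 1/10 s, in which the tool goes at most 50 mm and 8.59 degrees, less where a joint would pass 70% of its speed; a pose out of reach is approached as far as the arm can. A call with a gripper value outside its range is refused whole. The fingers move at their own pace and stop on an object; "squeeze" is the grip in N (left out, the last holds). Time passes only in rows, so rows that repeat a pose let the fingers close. It gives the time, the measured TCP pose, the force, the opening and the grip force at its end, in the units of the state.
- monitor.get_obs(): the state, without advancing time (a new reading comes with each control period).
- viewer.camera(name): name is "side" or "top" or "wrist"; returns (picture, depth): 400x640x3 uint8, red, green, blue; 400x640 float32, mm along the optical axis (not along the pixel's ray), 0 where there is no reading.
- viewer.camera_params(name): a dict with "vertical_fov" (degrees; the focal length in pixels is half the picture's height over the tangent of half this angle, whatever the lens; pixels are square), "cx", "cy" (the principal point, pixels), "xyz" and "attitude" of the camera in the world; the wrist camera has in their place "mount" (4x4, takes a point from camera to tool coordinates, whose origin is the TCP and whose axes are the flange's). Camera axes: x right, y down, z forward; pixel columns grow to the right and rows downward; lengths in mm; the calibration is good to about 2 mm. A picture is of the moment at which its call begins: read the wrist's pose just before it. camera_params takes no time and is no camera call.
- sign_off(): hands the job in; it is judged then, once.
The state is a dict: "clock": time; "joint_pos": joint angles; "qvel": joint speeds; "tau": joint torques, N m; "eef_pos": TCP position; "eef_rot": TCP orientation; "force": force on the tool from outside, world axes, zero at the start; "ft_torque": the same for the moment, N m; "width": finger opening in mm; "grasp_force": force on a finger pad.
Only numpy, scipy, OpenCV 4.12 (cv2) and the standard library are available. Lean on these libraries where they do the work, as an engineer would, in place of code of your own. Each camera call takes 0.05 s, during which the arm holds its last target. There are 200 camera calls.

TASK

Pick up the sprung tweezers and hold them level about a centimetre above the white plate on the nose of the T-shaped stand, squeezed so that the tip gap equals the spacing of that plate's two black lines and each tip is right over its line, near the line's middle. Touch neither plate nor stand with the tweezers at the end, and finish while holding: keep the gap steady, do not put the tweezers down. Leave the other loose things on the bench where they are.

Things in the scene. Friction and masses are not known exactly. Their poses are not given: they have to be found in the camera images.
- tweezers: loose sprung steel tweezers, 190 mm, 58 g, flat on the bench. Origin: midway between the arms at the grip, underside; x to the tips (x = +85 mm), y to the left arm. Pivot at x = -85, tail end -104. At x = 0 each arm has a finger rest, 36 mm long, 20 mm high, outer faces 51 mm apart when relaxed. They balance there; squeeze there along y: the tip gap shrinks 2 mm per mm the fingers close
- blade_left (a joint): squeeze of the left arm about its pivot: 0 relaxed, up to 0.125 rad (tips almost shut); the right arm turns alike. Tip gap = 44 mm - 340 mm x this angle, nearly. Squeezing at the finger rests takes 5 N per side to begin, 9 N at a gap of 28 mm, 11 N at 20 mm, 14 N at 12 mm; it springs open when let go
- tip_left (a point): end of the left arm: inner face of the tip, 1 mm above the underside of the tweezers. The tip gap is the distance from here to tip_right
- tip_right (a point): end of the right arm: inner face of the tip, 1 mm above the underside
- stand: fixed grey T-shaped stand, 30 mm high, its place and yaw vary. Origin at bench level under the centre of its nose (70 x 66 mm), which points to the robot (-x of the stand) and is the working place. The cross bar, x = 35 to 110 mm, 250 mm wide in y, carries the two spare plates at x = 72.5, y = +-68 mm. All plates have the stand's yaw; their tops are 38 mm above the bench
- plate_narrow: fixed white ceramic plate, 60 (x) x 56 (y) x 8 mm, with two black lines along its x, 44 mm long, 1.8 mm wide, 12 mm apart centre to centre, at y = +6 and -6 mm; origin: centre of its underside, 30 mm above the bench. Any one of the three plates may be the one on the stand's nose
- plate_medium: fixed white ceramic plate, 60 (x) x 56 (y) x 8 mm, with two black lines along its x, 44 mm long, 1.8 mm wide, 20 mm apart centre to centre, at y = +10 and -10 mm; origin: centre of its underside, 30 mm above the bench. Any one of the three plates may be the one on the stand's nose
- plate_wide: fixed white ceramic plate, 60 (x) x 56 (y) x 8 mm, with two black lines along its x, 44 mm long, 1.8 mm wide, 28 mm apart centre to centre, at y = +14 and -14 mm; origin: centre of its underside, 30 mm above the bench. Any one of the three plates may be the one on the stand's nose
- plate_narrow_lineA (a point): middle of the +y line of plate_narrow, on the top face
- plate_narrow_lineB (a point): middle of the -y line of plate_narrow, on the top face
- plate_medium_lineA (a point): middle of the +y line of plate_medium, on the top face
- plate_medium_lineB (a point): middle of the -y line of plate_medium, on the top face
- plate_wide_lineA (a point): middle of the +y line of plate_wide, on the top face
- plate_wide_lineB (a point): middle of the -y line of plate_wide, on the top face
- vblock: bystander: loose dark steel V-block, 46 x 36 x 31 mm, to the left of the tweezers; origin centre of underside
- thumbnut: bystander: loose black thumb nut, 26 mm across, 18 mm high, to the right of the tweezers, near the tips; origin centre of underside
- setting_ring: bystander: loose steel ring, 42 mm across, 14 mm high, on the right of the stand's nose; origin centre of underside
- fixture_disc: bystander: loose dark steel disc with holes, 64 mm across, 16 mm high; origin centre of underside
- parts_tray: bystander: loose blue parts tray, 90 x 130 x 28 mm; origin centre of underside
- jar: bystander: loose amber jar with black lid, 48 mm across, 58 mm high; origin centre of underside
Not all that is in view belongs to the job. What is shaped like the tweezers but purple or red is not meant.

How it is judged:
By the outcome, as a careful person would: the job done as asked, in the order asked, and still so for the second after the job is handed in, while the arm keeps its last pose, push and grip.
It also fails if it takes over 38 s, if anything falls off the work surface, if the arm or the gripper's body presses on something with over 40 N, if the wrist force passes 120 N, or if a joint passes its speed limit or range.

## Working session

There is one attempt and no reset: what is moved stays moved. The work goes in short steps, Python scripts to look and compute and a tool call to move; the robot and the scene stay as the last step left them, time stands still between calls to the robot, and variables do not carry over. Pictures are saved under pics/ and viewed, at most 10 in all, crops included, and the job is handed in when it is done.

Besides the shell and the picture viewer there is one more tool, called after "Emit:" as name(argument=value, ...), one argument or row to a line, values as JSON. apply_moves: Moves the arm, as the interface text tells. Its arguments: {"type":"object","properties":{"increments":{"type":"array","items":{"type":"array","items":{"type":"array","items":{"type":"number"}}}},"squeeze":{"type":"number"}},"required":["increments"]}

```bash
mkdir -p pics; cat > h.py <<'E'
import numpy as np, cv2
from scipy.spatial.transform import Rotation as R
from bench import monitor, viewer, sign_off
def q2R(q): return R.from_quat([q[1],q[2],q[3],q[0]]).as_matrix()
def grab(name):
    o=monitor.get_obs(); im,d=viewer.camera(name); p=viewer.camera_params(name)
    f=im.shape[0]/2/np.tan(np.radians(p['vertical_fov'])/2)
    if 'mount' in p:
        T=np.eye(4);T[:3,:3]=q2R(o['eef_rot']);T[:3,3]=o['eef_pos'];T=T@np.array(p['mount'])
    else:
        T=np.eye(4);a=np.array(p['attitude']);T[:3,:3]=q2R(a) if a.size==4 else a.reshape(3,3);T[:3,3]=p['xyz']
    return im,d,dict(f=f,cx=p['cx'],cy=p['cy'],T=T,p=p),o
def ray(c,u,v,z):   # pixel -> world at height z
    d=c['T'][:3,:3]@np.array([(u-c['cx'])/c['f'],(v-c['cy'])/c['f'],1]); o=c['T'][:3,3]
    return o+d*(z-o[2])/d[2]
def dep(c,d,u,v):
    z=d[int(v),int(u)]; return c['T'][:3,:3]@np.array([(u-c['cx'])/c['f']*z,(v-c['cy'])/c['f']*z,z])+c['T'][:3,3]
def proj(c,P):
    q=c['T'][:3,:3].T@(np.array(P)-c['T'][:3,3]); return q[0]/q[2]*c['f']+c['cx'],q[1]/q[2]*c['f']+c['cy']
def save(n,im): cv2.imwrite('pics/'+n,im[...,::-1])
E
python3 - <<'E'
from h import *
im,d,c,o=grab('top'); save('top.png',im); print(c['p'],o)
np.savez('top.npz',im=im,d=d,T=c['T'],f=c['f'],cx=c['cx'],cy=c['cy'])
E
```

```text
{'vertical_fov': 43.60001834043358, 'cx': 316.958074714489, 'cy': 195.1445733923248, 'xyz': array([ 457.07828276,  129.20930507, 1545.66289631]), 'attitude': array([-0.02184876,  0.71712274, -0.69615085,  0.02513173])} {'clock': 0.0, 'joint_pos': array([ 9.99900355e-01,  2.21269231e-01,  1.52758801e+00, -2.48546423e-05,
        1.39468816e+00, -1.26075582e-01]), 'qvel': array([-0.00169867,  0.00082156,  0.00030823,  0.00029068, -0.00069599,
        0.00182226]), 'tau': array([-1.35892042e-03, -4.96913087e+01, -3.89389265e+01, -3.03872775e-04,
        1.11713281e-02,  3.86461227e-05]), 'eef_pos': array([268.60838654, 563.67752885, 230.18475597]), 'eef_rot': array([-3.21910393e-04,  2.20578849e-01,  9.75368657e-01, -9.21864315e-04]), 'force': array([ 0.43393072,  0.17465928, -0.26253317]), 'ft_torque': array([ 0.03730445, -0.00750725,  0.00814586]), 'grasp_force': 0.0, 'width': 85.69157718419457}
```

View pics/top.png

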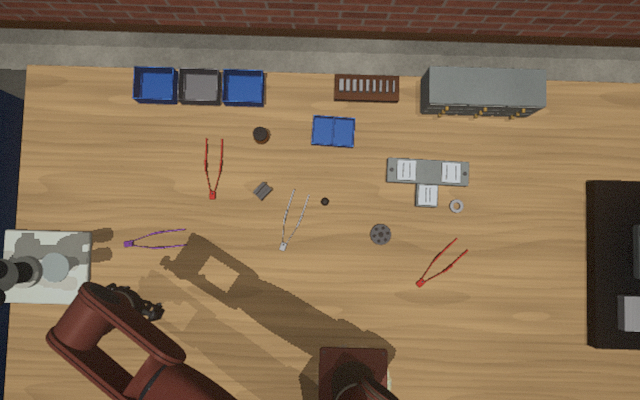

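The top view shows four tweezers-shaped things. The candidates are steel at (293,218), red at (213,170), red at (440,262) and purple at (157,239). Steel is the one meant: V-block at (263,190) to its left, thumb nut at (325,201) to its right by the tips. I'll confirm it in a crop next to the stand's nose, around (427,195).

```bash
python3 - <<'E'
from h import *
z=np.load('top.npz');c={k:z[k] for k in('T','f','cx','cy')};im=z['im']
a=cv2.resize(im[180:255,255:335],None,fx=5,fy=5,interpolation=cv2.INTER_CUBIC)
b=cv2.resize(im[152:227,384:474],None,fx=5,fy=5,interpolation=cv2.INTER_CUBIC)[:, :400]
save('crop.png',np.hstack([a,b]))
for n,(u,v,h) in dict(piv=(283,246,5),tl=(294,190,2),tr=(308,196,2),nose=(427.5,195,38)).items(): print(n,ray(c,u,v,h).round(1))
E
```

```text
piv [400.4 223.    5. ]
tl [573.7 195.1   2. ]
tr [556.4 151.2   2. ]
nose [ 567.9 -210.6   38. ]
```

View pics/crop.png

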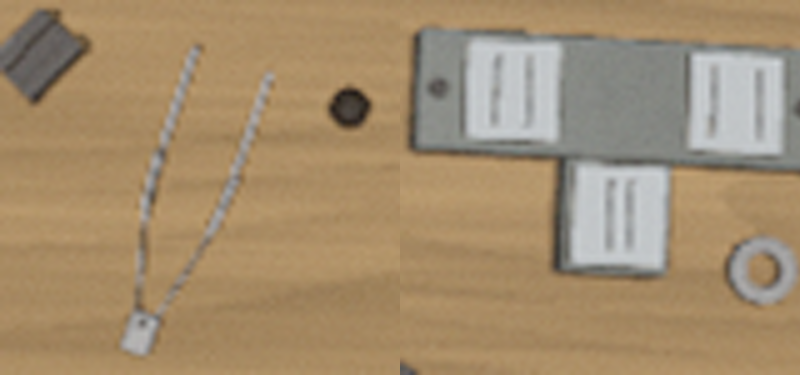

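The crop confirms the steel tweezers (tail (140,330), tips (196,48) and (268,75)). The nose plate at (618,215) has the closest line pair, so it is plate_narrow and the gap must be 12 mm. I'll go above the grip and look with the wrist camera.

```bash
cat >> h.py <<'E'
def go(pos,yawx):  # yawx: world angle (deg) of tool x, tool down
    o=monitor.get_obs(); M=q2R(o['eef_rot']); a=np.radians(yawx)
    t=np.array([[np.cos(a),np.sin(a),0],[np.sin(a),-np.cos(a),0],[0,0,-1]]).T
    print('pos',o['eef_pos'].round(1),'yawx',np.degrees(np.arctan2(M[1,0],M[0,0])).round(2))
    print('shift',(M.T@(np.array(pos)-o['eef_pos'])).round(2),'rot',R.from_matrix(M.T@t).as_rotvec().round(4))
E
python3 - <<'E'
from h import *
print(viewer.camera_params('wrist')['mount'])
go([484,198,200],163.2)
E
```

```text
[[ 7.40117350e-04 -9.44728840e-01 -3.27851905e-01  8.46373743e+01]
 [ 9.99999700e-01  7.73793968e-04  2.77309703e-05  2.19961312e-01]
 [ 2.27491579e-04 -3.27851828e-01  9.44729129e-01 -1.43378563e+02]
 [ 0.00000000e+00  0.00000000e+00  0.00000000e+00  1.00000000e+00]]
pos [268.6 563.7 230.2] yawx 154.51
shift [-351.77 -237.36   30.6 ] rot [-0.0018 -0.0004 -0.1516]
```

Emit:
apply_moves(
  increments=[
    [[-35,-24,3,0,0,-0.015,0],[-74,-50,6,0,0,-0.03,0],[-113,-76,9,0,0,-0.05,0],[-152,-103,13,0,0,-0.065,0],[-192,-129,17,0,0,-0.085,0],[-232,-156,20,0,0,-0.1,0],[-272,-183,24,0,0,-0.12,0],[-312,-210,27,0,0,-0.135,0],[-352,-237,31,-0.002,0,-0.152,0],[-352,-237,31,-0.002,0,-0.152,0]],
  ],
  squeeze=40,
)

```text
clock: 1.05
eef_pos: [486.5, 193.8, 199.3]
eef_rot: [0.0, 0.149, 0.989, -0.0]
force: [-0.1, 1.3, 0.3]
width: 85.4
grasp_force: 0.0
```

```bash
cat > look.py <<'E'
import sys,pickle
from h import *
im,d,c,o=grab('wrist'); save(sys.argv[1]+'.png',im); pickle.dump((im,d,c,o),open(sys.argv[1]+'.pkl','wb'))
print(o['clock'],o['eef_pos'].round(1),o['force'].round(1),o['width'],o['grasp_force'])
E
python3 look.py w1
```

```text
1.05 [486.5 193.8 199.3] [-0.1  1.3  0.3] 85.44138798606265 0.0
```

View pics/w1.png

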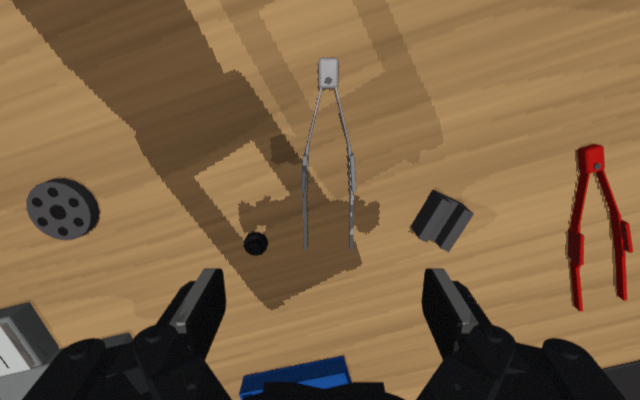

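Wrist view: the tweezers' tail block is at (328,72), finger rests at about (304,172) and (351,170), and tips at (305,247) and (351,246). The V-block is at (442,220) and the thumb nut at (255,243).

```bash
python3 - <<'E'
from h import *
import pickle
im,d,c,o=pickle.load(open('w1.pkl','rb'))
P={}
for n,(u,v,h) in dict(tl=(351,247,5),tr=(305.5,248,5),tail=(328,59,8),hinge=(328,80,8),rl=(352,155,20),rr=(305,155,20),rl2=(352,190,20),rr2=(305,190,20),vb=(442,220,31),nut=(255,240,18)).items():
    P[n]=ray(c,u,v,h); print(n,P[n].round(1),dep(c,d,u,v).round(1))
m=(P['tl']+P['tr'])/2; ax=m-P['tail']; print(np.linalg.norm(ax[:2]),np.degrees(np.arctan2(ax[1],ax[0])))
u=ax[:2]/np.linalg.norm(ax[:2]); print('grip',m[:2]-85*u, P['tail'][:2]+104*u, np.linalg.norm(P['tl']-P['tr']))
yaw=np.degrees(np.arctan2(u[1],u[0])); g=(m[:2]-85*u+P['tail'][:2]+104*u)/2
go([*g,2],180+yaw)
print(c['f'])
E
```

```text
tl [578.9 196.7   5. ] [575.6 197.1  11.4]
tr [565.7 149.3   5. ] [562.9 150.6  10.9]
tail [391.4 227.4   8. ] [391.7 227.2  13.5]
hinge [408.4 222.2   8. ] [408.4 222.2  14.7]
rl [478.8 224.4  20. ] [478.8 224.4  20.2]
rr [465.8 182.1  20. ] [465.9 182.1  19.6]
rl2 [512.1 215.1  20. ] [512.  215.1  20.3]
rr2 [498.7 171.4  20. ] [500.4 170.6  14.2]
vb [563.4 290.4  31. ] [571.9 294.3  14.1]
nut [535.5 105.1  18. ] [537.2 103.7  13.9]
188.879274602665 -16.736325576117288
grip [490.89670635 197.47315904] [491.01231783 197.43839402] 49.13131841984987
pos [485.3 196.1 199.4] yawx 162.92
shift [ -5.19   2.73 197.44] rot [ 0.001  -0.0011 -0.006 ]
347.89260141392464
```

Emit:
apply_moves(
  increments=[
    [[-3,2,35,0,0,-0.003,0],[-5,3,70,0,0,-0.006,0],[-5,3,100,0,0,-0.006,0],[-5,3,100,0,0,-0.006,0],[-5,3,100,0,0,-0.006,0]],
  ],
)

```text
clock: 1.6
eef_pos: [489.5, 201.3, 100.3]
eef_rot: [-0.001, 0.142, 0.99, 0.001]
force: [0.6, 0.6, 1.4]
width: 85.5
grasp_force: 0.0
```

```bash
python3 look.py w2; python3 -c "
from h import *
go([490.9,197.5,2],163.26)"
```

```text
1.6 [489.5 201.3 100.3] [0.6 0.6 1.4] 85.51146724156763 0.0
pos [490.8 201.4 101.6] yawx 163.63
shift [-1.11 -4.02 99.61] rot [0.0028 0.0011 0.0064]
```

View pics/w2.png

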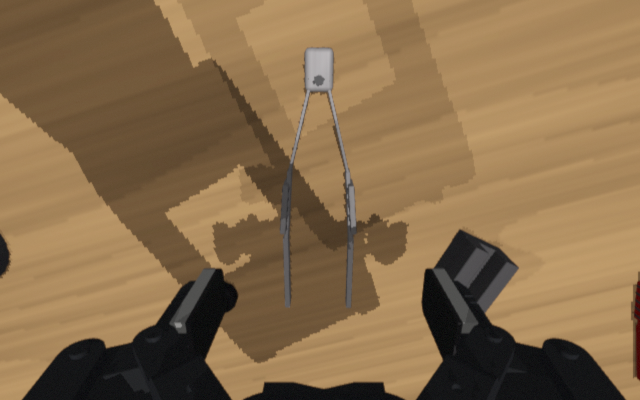

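Closer view: tail block at (319,48), pivot at (318,80), and tips at (288,305) and (348,305). Rests span about (286,180–232) and (351,178–232). I'll measure the offset in tool axes directly.

```bash
python3 - <<'E'
from h import *
import pickle
im,d,c,o=pickle.load(open('w2.pkl','rb'))
M=q2R(o['eef_rot'])
for n,(u,v,h) in dict(tl=(348.5,305,5),tr=(287.5,305,5),tail=(319,48,8),rl=(352,205,20),rr=(284,205,20)).items():
    P=ray(c,u,v,h); print(n,P.round(1),'tool',(M.T@(P-o['eef_pos'])).round(1))
E
```

```text
tl [580.9 196.1   5. ] tool [-89.3  20.6  95.2]
tr [567.  148.6   5. ] tool [-89.3 -28.9  95.1]
tail [390.5 227.8   8. ] tool [102.4  -2.6  92.4]
rl [492.5 221.2  20. ] tool [ 2.6 19.8 80.3]
rr [479.4 176.5  20. ] tool [  2.6 -26.8  80.3]
```

Emit:
apply_moves(
  increments=[
    [[-2,-2,30,0,0,0.004,0],[-3,-3.5,60,0,0,0.007,0],[-3,-3.5,82,0,0,0.007,0],[-3,-3.5,93,0,0,0.007,0],[-3,-3.5,97,0,0,0.007,0],[-3,-3.5,97,0,0,0.007,60],[-3,-3.5,97,0,0,0.007,75],[-3,-3.5,97,0,0,0.007,90],[-3,-3.5,97,0,0,0.007,90],[-3,-3.5,97,0,0,0.007,90]],
  ],
)

```text
clock: 2.65
eef_pos: [492.7, 196.5, 3.8]
eef_rot: [0.001, 0.146, 0.989, 0.001]
force: [0.3, -0.0, 0.3]
width: 55.5
grasp_force: 0.0
```

```bash
python3 look.py w3
```

```text
2.65 [492.7 196.5   3.8] [ 0.3 -0.   0.3] 55.48938610205239 0.0
```

View pics/w3.png

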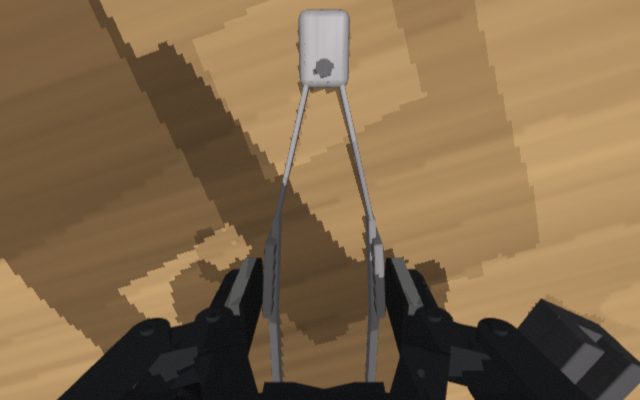

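The fingers straddle the rests evenly: fingers at u≈262 and 388, rests at 270 and 380, tail at (324,10).

```bash
python3 - <<'E'
from h import *
import pickle
im,d,c,o=pickle.load(open('w3.pkl','rb'))
M=q2R(o['eef_rot'])
for n,(u,v,h) in dict(tail=(324,10,12),hinge=(324,68,12),r1=(380,238,20),r2=(380,315,20),r3=(268,238,20),r4=(268,315,20)).items():
    P=ray(c,u,v,h); print(n,P.round(1),dep(c,d,u,v).round(1),'tool',(M.T@(P-o['eef_pos'])).round(1))
E
```

```text
tail [390.5 227.8  12. ] [390.8 227.7  14. ] tool [106.9   0.4  -8.3]
hinge [408.5 222.4  12. ] [408.6 222.3  16.9] tool [88.1  0.4 -8.3]
r1 [476.6 225.4  20. ] [479.2 225.6  14.9] tool [ 23.8  23.  -16.1]
r2 [512.7 216.5  20. ] [512.3 216.6  20.6] tool [-13.3  25.  -16.1]
r3 [463.5 182.2  20. ] [465.4 180.8  15.4] tool [ 23.8 -22.1 -16.2]
r4 [498.5 169.6  20. ] [497.6 170.2  21.3] tool [-13.3 -24.  -16.2]
```

Emit:
apply_moves(
  increments=[
    [[0,0,0,0,0,0,105],[0,0,0,0,0,0,115],[0,0,0,0,0,0,125],[0,0,0,0,0,0,135],[0,0,0,0,0,0,140],[0,0,0,0,0,0,145],[0,0,0,0,0,0,145],[0,0,0,0,0,0,145]],
  ],
  squeeze=60,
)

```text
clock: 3.5
eef_pos: [493.9, 196.9, 5.2]
eef_rot: [0.001, 0.146, 0.989, 0.002]
force: [-2.2, 0.7, 11.8]
width: 37.2
grasp_force: 13.6
```

Emit:
apply_moves(
  increments=[
    [[0,0,-5,0,0,0,145],[0,0,-20,0,0,0,145],[0,0,-45,0,0,0,145],[0,0,-75,0,0,0,145],[0,0,-90,0,0,0,145],[0,0,-90,0,0,0,145]],
  ],
)

```text
clock: 4.1
eef_pos: [494.4, 196.7, 96.4]
eef_rot: [0.003, 0.146, 0.989, 0.002]
force: [0.8, 0.2, -0.6]
width: 37.1
grasp_force: 10.8
```

```bash
python3 look.py w4; python3 - <<'E'
from h import *
import pickle
im,d,c,o=grab('side'); save('s4.png',im); pickle.dump((im,d,c,o),open('s4.pkl','wb'))
w=cv2.imread('pics/w4.png'); s=cv2.imread('pics/s4.png')
cv2.imwrite('pics/both.png',np.vstack([cv2.resize(w,(480,300)),cv2.resize(s,(480,300))]))
print(proj(c,[493,197,90]),c['p'])
E
```

```text
4.1 [494.4 196.7  96.4] [ 0.8  0.2 -0.6] 37.103152884602444 10.81127554178238
(np.float64(281.94855600349433), np.float64(200.08193463112227)) {'vertical_fov': 56.88445612206786, 'cx': 321.6845817642777, 'cy': 201.0012572399951, 'xyz': array([  63.44923549, -554.04570842,  540.79128097]), 'attitude': array([-0.49055001,  0.81131679, -0.2755254 ,  0.15878135])}
```

View pics/both.png

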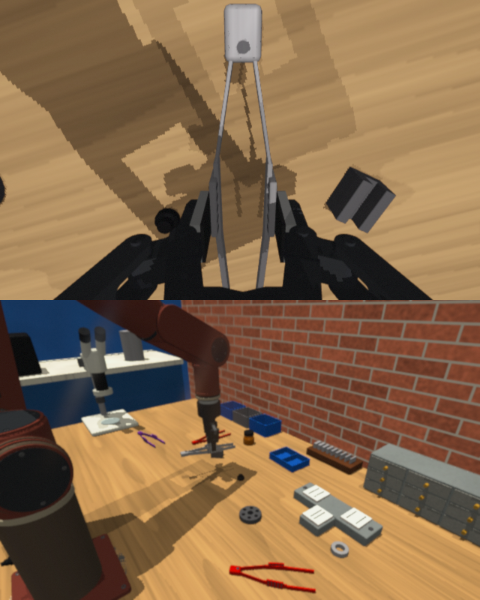

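Wrist view: the tweezers are lifted and symmetric between the fingers, tail at about (324,8) in full-size pixels. The side view shows them roughly level above the bench. I'll measure pitch and offset in the tool frame by comparing with the resting view.

```bash
cat > seg.py <<'E'
from h import *
import pickle,sys
def toolpts(n):
    im,d,c,o=pickle.load(open(n+'.pkl','rb'))
    v,u=np.mgrid[:400,:640]; z=d
    P=np.stack([(u-c['cx'])/c['f']*z,(v-c['cy'])/c['f']*z,z],-1)
    m=np.array(c['p']['mount']); return im,P@m[:3,:3].T+m[:3,3],d>0,o
if __name__=='__main__':
  for n in sys.argv[1:]:
    im,P,ok,o=toolpts(n)
    lum=im.astype(int); grey=(lum.max(-1)-lum.min(-1)<20)
    # tail block
    k=ok&grey&(np.abs(P[...,1])<10)&(P[...,0]>86)&(P[...,2]<2.5)&(P[...,2]>-30)
    q=P[k]; top=np.median(q[:,2]); q=q[np.abs(q[:,2]-top)<2]
    A=np.c_[q[:,0]-100,q[:,1],np.ones(len(q))]; s=np.linalg.lstsq(A,q[:,2],rcond=None)[0]
    print(n,'tail n',len(q),'z',s.round(3),'x',q[:,0].min().round(1),q[:,0].max().round(1),'y',q[:,1].min().round(1),q[:,1].max().round(1))
    for lo,hi in((60,72),(45,60),(25,40),(5,20),(-12,5)):
      r=[]
      for sg in(1,-1):
        k=ok&grey&(lum.max(-1)>70)&(P[...,0]>lo)&(P[...,0]<hi)&(sg*P[...,1]>2)&(sg*P[...,1]<27)&(P[...,2]<0)&(P[...,2]>-30)
        q=P[k]; r.append((len(q),*(np.r_[q[:,1].min(),np.median(q[:,1]),q[:,1].max(),np.percentile(q[:,2],10),np.median(q[:,2])].round(1) if len(q) else ())))
      print(lo,hi,r)
E
python3 seg.py w3 w4
```

```text
w3 tail n 3026 z [ 2.5000e-02  9.0000e-03 -1.0756e+01] x 86.0 106.8 y -8.5 9.0
60 72 [(183, np.float64(8.4), np.float64(10.7), np.float64(12.8), np.float64(-10.6), np.float64(-9.7)), (171, np.float64(-12.4), np.float64(-10.2), np.float64(-7.8), np.float64(-10.7), np.float64(-9.7))]
45 60 [(207, np.float64(11.4), np.float64(14.1), np.float64(16.8), np.float64(-10.6), np.float64(-9.7)), (196, np.float64(-16.4), np.float64(-13.6), np.float64(-11.0), np.float64(-10.7), np.float64(-9.8))]
25 40 [(214, np.float64(16.4), np.float64(19.1), np.float64(22.0), np.float64(-10.5), np.float64(-9.6)), (189, np.float64(-21.3), np.float64(-18.8), np.float64(-15.9), np.float64(-10.7), np.float64(-9.9))]
5 20 [(408, np.float64(19.5), np.float64(22.4), np.float64(25.6), np.float64(-17.4), np.float64(-16.4)), (345, np.float64(-24.6), np.float64(-22.1), np.float64(-19.0), np.float64(-17.5), np.float64(-16.6))]
-12 5 [(349, np.float64(20.5), np.float64(23.8), np.float64(26.6), np.float64(-17.4), np.float64(-16.6)), (356, np.float64(-26.5), np.float64(-23.3), np.float64(-19.9), np.float64(-17.5), np.float64
[... 406 characters left out ...]
-12.9), np.float64(-10.8), np.float64(-8.8), np.float64(-9.2), np.float64(-8.3))]
25 40 [(195, np.float64(12.6), np.float64(14.5), np.float64(16.9), np.float64(-9.1), np.float64(-8.2)), (165, np.float64(-16.5), np.float64(-14.3), np.float64(-12.3), np.float64(-9.1), np.float64(-8.4))]
5 20 [(722, np.float64(13.7), np.float64(18.4), np.float64(25.2), np.float64(-25.4), np.float64(-15.3)), (469, np.float64(-24.7), np.float64(-17.1), np.float64(-13.2), np.float64(-22.8), np.float64(-15.4))]
-12 5 [(299, np.float64(13.6), np.float64(16.4), np.float64(18.4), np.float64(-15.9), np.float64(-15.1)), (294, np.float64(-18.0), np.float64(-16.0), np.float64(-13.0), np.float64(-16.0), np.float64(-15.2))]
```

```bash
python3 - <<'E'
from h import *
z=np.load('top.npz');c={k:z[k] for k in('T','f','cx','cy')}
a=ray(c,384+ (416-400)/5,152+30/5,30);b=ray(c,388,190,30)
# plate centres from crop pixels: spares (512,90),(736,103), nose (619,217)
f=lambda u,v:ray(c,384+(u-400)/5,152+v/5,38)
A,B,N=f(512,90),f(736,103),f(619,217)
print(A,B,N,'yaw',np.degrees(np.arctan2(-(A-B)[0],(A-B)[1])))
go([507,-150,200],177)
E
```

```text
[ 642.0631029  -145.39885274   38.        ] [ 638.23096082 -281.60736972   38.        ] [ 566.7473082  -211.54269413   38.        ] yaw -1.611556076112681
pos [492.  196.1  93. ] yawx 163.16
shift [-114.58 -326.73 -107.66] rot [ 0.0019  0.0003 -0.2415]
```

Emit:
apply_moves(
  increments=[
    [[-6,-17,-20,0,0,-0.02,148],[-18,-50,-45,0,0,-0.05,150],[-32,-90,-65,0,0,-0.08,152],[-46,-130,-80,0,0,-0.11,152],[-60,-170,-92,0,0,-0.14,152],[-74,-210,-100,0,0,-0.17,152],[-88,-250,-106,0,0,-0.2,152],[-100,-285,-107,0,0,-0.23,152],[-110,-314,-107,0,0,-0.25,152],[-115,-327,-107,0,0,-0.26,152]],
  ],
)

```text
clock: 5.2
eef_pos: [506.4, -152.7, 197.5]
eef_rot: [-0.001, 0.018, 1.0, 0.001]
force: [-0.3, -0.2, -0.5]
width: 34.8
grasp_force: 13.2
```

Emit:
apply_moves(
  increments=[
    [[0,0,0,0,0,0,152],[0,0,0,0,0,0,152],[0,0,0,0,0,0,152]],
  ],
)

```text
clock: 5.5
eef_pos: [507.2, -149.1, 198.7]
eef_rot: [-0.0, 0.017, 1.0, 0.001]
force: [0.5, -0.3, -1.2]
width: 34.8
grasp_force: 13.2
```

```bash
python3 look.py w5; python3 seg.py w5
```

```text
5.5 [ 507.2 -149.1  198.7] [ 0.5 -0.3 -1.2] 34.82033400111818 13.240401595830917
w5 tail n 3237 z [ 0.02  0.   -9.16] x 86.0 108.6 y -8.6 9.1
60 72 [(19, np.float64(9.0), np.float64(9.8), np.float64(10.7), np.float64(-8.9), np.float64(-8.1)), (133, np.float64(-10.2), np.float64(-8.4), np.float64(-6.8), np.float64(-9.0), np.float64(-8.1))]
45 60 [(196, np.float64(9.0), np.float64(10.9), np.float64(13.0), np.float64(-8.8), np.float64(-8.0)), (183, np.float64(-12.1), np.float64(-10.2), np.float64(-8.5), np.float64(-9.0), np.float64(-8.1))]
25 40 [(173, np.float64(12.1), np.float64(13.9), np.float64(16.2), np.float64(-8.8), np.float64(-8.2)), (192, np.float64(-15.7), np.float64(-13.5), np.float64(-11.5), np.float64(-8.9), np.float64(-8.1))]
5 20 [(526, np.float64(12.9), np.float64(18.0), np.float64(24.0), np.float64(-22.8), np.float64(-15.1)), (106, np.float64(-26.7), np.float64(-15.4), np.float64(-12.5), np.float64(-15.6), np.float64(-14.4))]
-12 5 [(6, np.float64(12.4), np.float64(12.4), np.float64(12.5), np.float64(-1.8), np.float64(-1.2)), (3, np.float64(-17.2), np.float64(-17.1), np.float64(-17.1), np.float64(-28.0), np.float64(-25.8))]
```

View pics/w5.png

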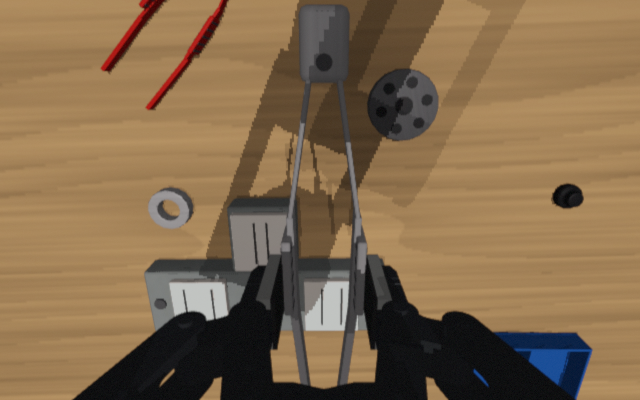

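The nose plate is at about (262,240), with black lines at u≈254 and 267, v 222–264. Both arms of the tweezers stay visible down to v≈385.

```bash
cat > lines.py <<'E'
from h import *
import pickle,sys
n,u0,u1,v0,v1=sys.argv[1],*map(int,sys.argv[2:6])
im,d,c,o=pickle.load(open(n+'.pkl','rb'))
g=im.max(-1)[v0:v1,u0:u1]; k=(g<95).astype(np.uint8)
N,L,S,C=cv2.connectedComponentsWithStats(k)
M=q2R(o['eef_rot']); T=np.array(c['p']['mount'])
f=lambda u,v,h:M.T@(ray(c,u,v,h)-o['eef_pos'])
for i in range(1,N):
    if S[i,4]<15: continue
    v,u=np.nonzero(L==i); p=np.polyfit(v,u,1); a,b=v.min()-.5,v.max()+.5
    A,B=[f(np.polyval(p,x)+u0,x+v0,38) for x in(a,b)]
    print(S[i],'ends',A.round(1),B.round(1),'mid',((A+B)/2).round(1),'len',np.linalg.norm(A-B).round(1),'ang',np.arctan2((A-B)[1],(A-B)[0]).round(4))
z=d[v0:v1,u0:u1]; print('depth sample world z',[dep(c,d,u,(v0+v1)//2)[2].round(1) for u in(u0+2,(u0+u1)//2,u1-2)])
E
python3 lines.py w5 242 282 215 268
```

```text
[11  8  5 41 95] ends [-44.5 -66.4 160.4] [-88.4 -66.1 160.4] mid [-66.4 -66.2 160.4] len 43.9 ang -0.0067
[ 14   8  26  45 307] ends [-44.5 -53.7 160.5] [-92.9 -49.8 160.4] mid [-68.7 -51.8 160.4] len 48.5 ang -0.0811
depth sample world z [np.float64(38.3), np.float64(38.6), np.float64(37.9)]
```

Emit:
apply_moves(
  increments=[
    [[2,-10,5,0,0,-0.002,152],[5,-25,15,0,0,-0.004,152],[8,-42,30,0,0,-0.006,152],[12,-54,50,0,0,-0.007,152],[14,-60,72,0,0,-0.007,152],[14,-61,90,0,0,-0.007,152],[14,-61,100,0,0,-0.007,152],[14,-61,100,0,0,-0.007,152],[14,-61,100,0,0,-0.007,152],[14,-61,100,0,0,-0.007,152]],
  ],
)

```text
clock: 6.55
eef_pos: [492.5, -210.9, 100.8]
eef_rot: [0.001, 0.013, 1.0, 0.0]
force: [0.1, -0.4, -0.4]
width: 34.6
grasp_force: 13.2
```

```bash
python3 look.py w6; python3 seg.py w6|head -4; python3 - <<'E'
from h import *
import pickle
im,d,c,o=grab('side'); pickle.dump((im,d,c,o),open('s6.pkl','wb'))
u,v=map(int,proj(c,[560,-210,60])); s=cv2.resize(im[v-50:v+50,u-70:u+70],None,fx=4,fy=4,interpolation=cv2.INTER_CUBIC)
w=cv2.imread('pics/w6.png')[200:400,180:460][:,:,::-1]; w=cv2.resize(w,(560,200*2))[200:]
save('c6.png',np.vstack([s,w])[:600]); print(u,v)
E
```

```text
6.55 [ 492.5 -210.9  100.8] [ 0.1 -0.4 -0.4] 34.61597960697273 13.248057514429092
w6 tail n 3225 z [ 1.500e-02  8.000e-03 -9.178e+00] x 86.0 108.6 y -8.4 9.1
60 72 [(148, np.float64(7.3), np.float64(8.9), np.float64(10.6), np.float64(-9.1), np.float64(-8.2)), (155, np.float64(-10.2), np.float64(-8.4), np.float64(-6.5), np.float64(-8.9), np.float64(-8.2))]
45 60 [(165, np.float64(9.0), np.float64(11.1), np.float64(13.0), np.float64(-8.8), np.float64(-8.1)), (177, np.float64(-12.5), np.float64(-10.4), np.float64(-8.5), np.float64(-8.8), np.float64(-8.1))]
25 40 [(206, np.float64(12.0), np.float64(13.9), np.float64(16.2), np.float64(-8.8), np.float64(-8.0)), (223, np.float64(-15.7), np.float64(-13.3), np.float64(-11.5), np.float64(-8.8), np.float64(-8.0))]
420 278
```

View pics/c6.png

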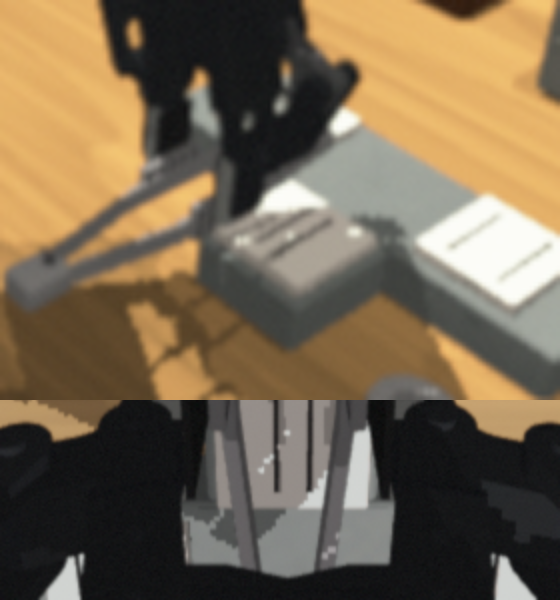

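Wrist crop: the plate lines at full-size u≈318 and 335 (lower ends at v≈345) lie between the two arms. The side crop shows the tips above the plate. I'll measure the lines again in the tool frame.

```bash
python3 lines.py w6 305 346 250 350; python3 - <<'E'
from h import *
import pickle
im,d,c,o=pickle.load(open('w6.pkl','rb'))
M=q2R(o['eef_rot']); g=im.max(-1)
for v in(285,300,320,335):print(v,[(int(u),int(g[v,u])) for u in range(308,346) if g[v,u]<90])
for v in range(335,384,12):  # arms rows: points at arm height
  P=np.array([M.T@(dep(c,d,u,v)-o['eef_pos']) for u in range(285,365)])
  k=(P[:,2]>-12)&(P[:,2]<8); print(v,[(285+int(i),*P[i].round(1)) for i in np.nonzero(k)[0]][::2])
E
```

```text
[   0    0   41   30 1165] ends [-22.3   1.5  62.8] [-45.2   0.1  62.9] mid [-33.8   0.8  62.9] len 22.9 ang 0.0605
[ 11  44   4  52 152] ends [-56.4  -3.7  62.9] [-101.1   -3.7   63. ] mid [-78.8  -3.7  63. ] len 44.8 ang -0.0003
[ 28  45   3  51 122] ends [-57.2   8.1  62.9] [-101.1    8.    63. ] mid [-79.2   8.   63. ] len 44.0 ang 0.001
[37 71  4 29 55] ends [-78.9  15.9  63. ] [-104.8   15.3   63.1] mid [-91.9  15.6  63. ] len 25.9 ang 0.0259
depth sample world z [np.float64(38.9), np.float64(39.7), np.float64(38.6)]
285 []
300 [(317, 36), (318, 41), (334, 58), (335, 42)]
320 [(317, 45), (318, 39), (334, 48), (335, 41)]
335 [(317, 58), (318, 33), (319, 77), (334, 35), (335, 54), (344, 83), (345, 66)]
335 [(293, np.float64(-32.7), np.float64(-14.4), np.float64(-6.0)), (295, np.float64(-33.2), np.float64(-13.5), np.float64(-5.5)), (297, np.float64(-32.6), np.float64(-12.5), np.float64(-6.2)), (299, np.float64(-33.0), np.float64(-11.6), np.float64(-5.7)), (301, np.float64(-33.6), np.float64(-10.6), np.float64(-5.0)), (303, np.float64(-37.9), np.float64(-10.0), np.float64(-0.0)), (
[... 2107 characters left out ...]
.float64(-5.2)), (343, np.float64(-55.6), np.float64(10.2), np.float64(-5.4)), (345, np.float64(-55.2), np.float64(11.2), np.float64(-5.8)), (347, np.float64(-55.2), np.float64(12.2), np.float64(-5.8))]
383 [(303, np.float64(-62.7), np.float64(-10.1), np.float64(-6.1)), (305, np.float64(-62.8), np.float64(-9.1), np.float64(-6.0)), (307, np.float64(-63.3), np.float64(-8.1), np.float64(-5.6)), (309, np.float64(-67.0), np.float64(-7.3), np.float64(-2.2)), (337, np.float64(-71.2), np.float64(7.7), np.float64(1.8)), (339, np.float64(-63.8), np.float64(8.3), np.float64(-5.1)), (341, np.float64(-63.6), np.float64(9.3), np.float64(-5.3)), (343, np.float64(-63.3), np.float64(10.4), np.float64(-5.5))]
```

Emit:
apply_moves(
  increments=[
    [[1,1.5,5,0,0,0,152],[1.4,1.8,14,0,0,0,152],[1.4,1.8,24,0,0,0,152],[1.4,1.8,34,0,0,0,152],[1.4,1.8,42,0,0,0,152],[1.4,1.8,46,0,0,0,152],[1.4,1.8,47,0,0,0,152],[1.4,1.8,47,0,0,0,152],[1.4,1.8,47,0,0,0,152],[1.4,1.8,47,0,0,0,152]],
  ],
)

```text
clock: 7.65
eef_pos: [490.7, -208.9, 53.1]
eef_rot: [0.001, 0.013, 1.0, 0.001]
force: [0.3, -1.1, -0.4]
width: 34.9
grasp_force: 13.2
```

```bash
python3 look.py w7; cat > fin.py <<'E'
from h import *
import sys
from seg import toolpts
im,P,ok,o=toolpts(sys.argv[1])
g=im.max(-1)
X=[];Y=[]
for v in range(335,385,3):
  r=P[v]; k=ok[v]&(r[:,2]>-12)&(r[:,2]<6)&(np.abs(r[:,1])<15)
  L=[i for i in np.nonzero(k)[0] if r[i,1]<0]; Q=[i for i in np.nonzero(k)[0] if r[i,1]>0]
  if L and Q:
    X.append(r[max(L)]); Y.append(r[min(Q)])
X,Y=np.array(X),np.array(Y)
for A in(X,Y):
  p=np.polyfit(A[:,0],A[:,1],1); print('inner slope',p[0].round(4),'y at tip',np.polyval(p,-80.4).round(2))
for y0 in(-20,20):
  k=ok&(g>110)&(np.abs(P[...,1])<24)&(P[...,0]<-45)&(P[...,0]>-105)&(P[...,2]>8)&(P[...,2]<25); 
print('plate tool z',np.median(P[k][:,2]) if k.any() else None,k.sum())
E
python3 fin.py w6; python3 fin.py w7; python3 lines.py w7 300 350 250 384; python3 seg.py w7|head -1
```

```text
7.65 [ 490.7 -208.9   53.1] [ 0.3 -1.1 -0.4] 34.92630646815676 13.243932723999023
inner slope -0.0925 y at tip -6.15
inner slope 0.0878 y at tip 6.91
plate tool z None 0
inner slope -0.0907 y at tip -6.24
inner slope 0.0879 y at tip 6.93
plate tool z 14.43734868221162 2872
[   0    0   50  134 2996] ends [ 2.4  2.4 15.1] [-85.9  -1.3  15.2] mid [-41.8   0.5  15.1] len 88.5 ang 0.0423
[ 11  98   4  36 110] ends [-59.5  -5.7  15.1] [-85.9  -5.9  15.2] mid [-72.7  -5.8  15.2] len 26.5 ang 0.0069
[ 33  98   3  36 108] ends [-59.5   6.3  15.2] [-85.9   6.6  15.2] mid [-72.7   6.4  15.2] len 26.5 ang -0.0107
depth sample world z [np.float64(28.9), np.float64(196.3), np.float64(58.0)]
w7 tail n 3230 z [ 1.800e-02 -2.000e-03 -9.151e+00] x 86.0 108.5 y -8.6 9.1
```

View pics/w7.png

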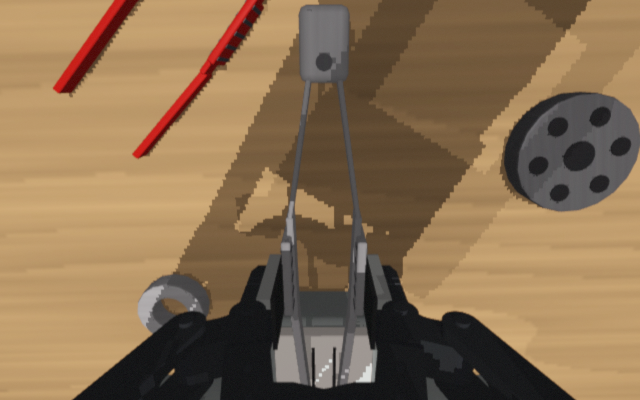

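Close-up: the lines at u≈313 and 334 lie under the converging arms. In the tool frame they are at y = -5.85 and 6.45, and the tips' inner faces at about -6.1 and 6.8, with about 10 mm clearance. I'll close one more count for 12 mm.

Emit:
apply_moves(
  increments=[
    [[0,0,0,0,0,0,153],[0,0,0,0,0,0,153],[0,0,0,0,0,0,153],[0,0,0,0,0,0,153],[0,0,0,0,0,0,153]],
  ],
)

```text
clock: 8.2
eef_pos: [490.3, -208.7, 52.5]
eef_rot: [0.0, 0.013, 1.0, 0.001]
force: [-0.3, 0.2, -0.2]
width: 34.3
grasp_force: 13.5
```

```bash
python3 look.py w8; python3 fin.py w8;python3 lines.py w8 300 350 250 384|grep 108; python3 -c "
from h import *
print(monitor.get_obs()['width'])"
```

```text
8.2 [ 490.3 -208.7   52.5] [-0.3  0.2 -0.2] 34.327104982911365 13.525265604257584
inner slope -0.0934 y at tip -5.9
inner slope 0.0926 y at tip 6.52
plate tool z 13.898659906038091 2781
34.45600966607699
```

```bash
python3 -c "
from h import *
print(sign_off())"
```

```text
the job is handed in; nothing more can be done
None
```

I handed in the job with the steel tweezers held level about 10 mm above plate_narrow, squeezed to a gap of about 12 mm by my measurements, each tip over its line; the verdict was not shown.

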